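# Shut and lock the photometer's filter cover

### The arm

A 6-joint arm with a two-finger parallel gripper is mounted at the origin on the work surface. World frame = base frame: x ahead of the robot, y to its left, z up, the work surface at z = 0. Lengths are in m, angles in rad, forces in N, time in s.
With the tool pointing down it reaches from about 0.375 to 0.9 m from the base axis. Payload 3.1 kg.
Tool frame: the origin (TCP) lies midway between the tips of the shut fingers; the grasp point (between the pads) lies 19 mm behind it; z points along the fingers, y is the line along which they close (so a half turn about z gives the same grasp; the last joint's range is limited). The gripper opens to 87 mm and grips with 3 to 60 N. Pads are 19 mm wide; open, the fingers measure 117 mm over their backs; the gripper's body (75 mm by 190 mm) begins 51 mm behind the grasp point.
Start: joints at [1.06, 0.527, 1.433, -0, 1.181, -0.178], TCP at [0.204, 0.591, 0.223] pointing down, gripper open.
Joint ranges: [-3.08, 3.08], [-0.75, 2.2], [0.22, 2.44], [-1.43, 4.57], [0, 2.65], [-2.85, 2.85]. Speed limits (rad/s): [2.79, 2.79, 3.14, 3.14, 3.14, 3.14].

### API

Orientations are given as a unit quaternion [x, y, z, w].
In Python, from rig import robot gives the robot as it stands. The module is installed in compiled form; this text tells all that it offers.
- The arm moves only by the tool play_rows, never from a script. Its arguments are lists of equal length, an entry for each row: "gripper": the closure, from -1 (fully open) to 1 (shut); "delta_pos": the shift along the tool's x, y, z in cm, a list of three; "turn": the turn, a rotation vector about the tool's x, y, z in rad, a list of three. A call has 1 to 12 rows; each row is the pose to reach, as a shift and turn from the pose commanded when the call began, along the tool's axes at that moment; what a row does not reach only later rows make up. A row lasts 1/8 s, in which the tool goes at most 62.5 mm and 10.7 degrees, less where a joint would pass 70% of its speed; a pose out of reach is approached as far as the arm can. A call with a gripper value outside its range is refused whole. The fingers move at their own pace and stop on an object; "squeeze" is the grip in N (left out, the last holds). Time passes only in rows, so rows that repeat a pose let the fingers close. It gives the time, the measured TCP pose, the force, the opening and the grip force at its end, in the units of the state.
- robot.get_obs(): the state, without advancing time (a new reading comes with each control period).
- robot.camera(name): name is "scene" or "top"; returns a dict with "color" (384x512x3 uint8, red, green, blue), "vfov" (degrees; the focal length in pixels is half the picture's height over the tangent of half this angle, whatever the lens; pixels are square), "cx", "cy" (the principal point, pixels), "k1" (the pictures are not rectified: a ray, as slopes to the right and down, at radius r is drawn at 1 + k1 r^2 times it, then the intrinsics apply), "R" (3x3) and "t" (3): a world point X has camera coordinates R X + t. Camera axes: x right, y down, z forward; pixel columns grow to the right and rows downward; lengths in m; the calibration is good to about 2 mm. A picture is of the moment at which its call begins. There is no depth.
- robot.hand_in(): hands the job in; it is judged then, once.
The state is a dict: "time": time; "q": joint angles; "joint_velocities": joint speeds; "joint_torque": joint torques, N m; "position": TCP position; "tool_rot": TCP orientation; "ft_force": force on the tool from outside, world axes, zero at the start; "moment": the same for the moment, N m; "grip_width": finger opening in m; "grip_force": force on a finger pad.
Only numpy, scipy, OpenCV 4.12 (cv2) and the standard library are available. Lean on these libraries where they do the work, as an engineer would, in place of code of your own. Each camera call takes 0.05 s, during which the arm holds its last target. There are 200 camera calls.

### The job

The photometer's filter cover has been left ajar: press it shut first, then take the driver from its stand and with it turn both captive screws on the cover clockwise, in either order, fully home to the stop (slot in line with the green mark). Leave the cover shut and put the driver back upright in its stand, blade down in the hole; do not knock over or shift the bottles, the wash bottle or the beaker.

Things in the scene. Friction and masses are not known exactly. Their poses are not given: they have to be found in the camera images.
- photometer: White and teal instrument, 300 deep (x), 360 wide (y), 163 high; teal chimney on top at +y, up to 244. Fixed. Origin: centre of the underside; its front (-x) faces the robot. Above a 60 high upright front the face slopes up and back 35 degrees from level: a tool square to it leans 35 degrees. The hinged cover lies on the face, centred 50 to the -y side.
- cover (a joint): Grey filter cover on the sloping face, 130 along the slope, 190 wide, 6 thick, hinged along its upper edge. 0 rad = shut flat on the face; grows as the lower edge lifts (up to 0.9). It stays where it is left and is shut by pressing down near its lower edge with about 2 N.
- cover_edge (a point): Middle of the cover's lower (free) edge on the outer surface. x points from the lower edge to the hinge along the cover, z out of the cover; the hinge line lies 130 from here along +x and 6 below the surface. It turns with the cover.
- screw_left (a joint): Turn of the captive brass screw at the left (+y) of the cover, rad. 0 = slot across the slope (loose), grows clockwise seen from outside to the stop at 1.55 = slot along the slope, in line with the green mark (fully home). Stiff, about 0.06 N m.
- screw_right (a joint): The same for the screw at the right (-y) of the cover.
- slot_left (a point): Centre of the left screw's slot, on the slot's floor. The head is 30 in diameter and stands 11 off the cover; its slot is 7 wide, 23 long, 8 deep with closed ends. y runs along the slot and z out of the head; it turns with the screw and the cover. It lies 70 to the +y side of the cover's middle and 30 up from its lower edge.
- slot_right (a point): The same for the right screw (70 to the -y side).
- driver: Flat-blade driver, 146 long, 0.12 kg, blade down in its stand. Origin: centre of the blade's tip; z points to the handle, x along the blade's width. Blade 18 wide, 4 thick (2.4 over the last 3), 16 long; shank diameter 10; black collar, diameter 34, 60 to 66 from the tip; red square handle 24 x 24, flats square to x and y, 66 to 146 from the tip.
- driver_tip (a point): Same as the driver's origin: centre of the blade's tip.
- driver_grip (a point): Place to grip, on the handle's axis 110 above the tip.
- stand: Blue driver stand, block 70 x 70 x 66 high, fixed, with an upright hole of diameter 25 right through at its centre. The driver's collar rests on the top, so that the tip hangs 6 above the table. Origin: centre of its underside.
- b1: small white sample bottle, diameter 40, height 85. Bystander, loose; origin: centre of its underside.
- b2: small white sample bottle, diameter 40, height 85. Bystander, loose; origin: centre of its underside.
- b3: small white sample bottle, diameter 40, height 85. Bystander, loose; origin: centre of its underside.
- b4: amber reagent bottle, diameter 40, height 120, standing close beside the driver stand. Bystander, loose; origin: centre of its underside.
- wash: tall wash bottle, diameter 68, blue cap and bent spout, height 200. Bystander, loose; origin: centre of its underside.
- beaker: glass beaker, diameter 60, height 80. Bystander, loose; origin: centre of its underside.
Not all that is in view belongs to the job. Leave any yellow look-alike of the driver alone. There is more than one size of the stand; the job needs the larger.

How it is judged:
By the outcome, as a careful person would: the job done as asked, in the order asked, and still so for the second after the job is handed in, with the robot touching nothing.
It also fails if it takes over 72 s, if anything falls off the work surface, if the arm or the gripper's body presses on something with over 40 N, if the wrist force passes 120 N, or if a joint passes its speed limit or range.

## Working session

There is one attempt and no reset: what is moved stays moved. The work goes in short steps, Python scripts to look and compute and a tool call to move; the robot and the scene stay as the last step left them, time stands still between calls to the robot, and variables do not carry over. Pictures are saved under pics/ and viewed, at most 12 in all, crops included, and the job is handed in when it is done.

Besides the shell and the picture viewer there is one more tool, called after ">>>" by a JSON object that holds its "fn" and its "kwargs", one argument or row to a line. play_rows: Moves the arm, as the interface text tells. Its arguments: {"type":"object","properties":{"gripper":{"type":"array","items":{"type":"number"}},"delta_pos":{"type":"array","items":{"type":"array","items":{"type":"number"}}},"turn":{"type":"array","items":{"type":"array","items":{"type":"number"}}},"squeeze":{"type":"number"}},"required":["gripper","delta_pos","turn"]}

```bash
mkdir -p pics
cat > h.py <<'E'
import numpy as np, cv2
from rig import robot
def snap(n,f):
    c=robot.camera(n); cv2.imwrite(f'pics/{f}.png',cv2.cvtColor(c['color'],cv2.COLOR_RGB2BGR)); 
    np.save(f'pics/{f}.npy',c,allow_pickle=True); return c
def load(f): return np.load(f'pics/{f}.npy',allow_pickle=True).item()
def KD(c):
    f=c['color'].shape[0]/2/np.tan(np.radians(c['vfov'])/2)
    return np.array([[f,0,c['cx']],[0,f,c['cy']],[0,0,1.]]),np.array([c['k1'],0,0,0,0.])
def ray(c,uv):
    K,D=KD(c); p=cv2.undistortPoints(np.array([[uv]],float),K,D)[0,0]
    R=np.array(c['R']);t=np.array(c['t']); d=R.T@[p[0],p[1],1]; return -R.T@t,d/np.linalg.norm(d)
def onz(c,uv,z):
    o,d=ray(c,uv); return o+d*(z-o[2])/d[2]
def tri(c1,p1,c2,p2):
    o1,d1=ray(c1,p1);o2,d2=ray(c2,p2)
    A=np.stack([d1,-d2],1); s=np.linalg.lstsq(A,o2-o1,rcond=None)[0]
    a,b=o1+s[0]*d1,o2+s[1]*d2; return (a+b)/2,np.linalg.norm(a-b)
def proj(c,X):
    K,D=KD(c); return cv2.projectPoints(np.atleast_2d(X).astype(float),cv2.Rodrigues(np.array(c['R']))[0],np.array(c['t'],float),K,D)[0][:,0]
E
python3 - <<'E'
from h import *
for n in('scene','top'):
    c=snap(n,n+'0'); print(n,c['vfov'],c['cx'],c['cy'],c['k1'],-np.array(c['R']).T@c['t'])
    i=cv2.imread(f'pics/{n}0.png'); cv2.imwrite(f'pics/{n}0v.png',cv2.resize(i,(800,600),interpolation=cv2.INTER_CUBIC))
o=robot.get_obs(); print(o)
E
```

```text
scene 54.67943403235183 262.72353108059974 193.29448708234546 -0.008607968612064821 [ 0.94695975 -0.42751697  0.89791882]
top 57.51730210996528 255.6389224734092 193.80866091132486 -0.10325261860651569 [0.47360844 0.03342673 1.16613555]
{'time': 0.1, 'q': array([ 1.06049937e+00,  5.28399584e-01,  1.43376046e+00, -1.67231345e-05,
        1.18138112e+00, -1.78477834e-01]), 'joint_velocities': array([-0.00020058, -0.00303296, -0.00188234,  0.00134373, -0.00021568,
        0.0018149 ]), 'joint_torque': array([-2.92725844e-07, -4.40987778e+01, -1.77150947e+01,  6.35244814e-02,
        5.33951260e-02, -4.20489414e-05]), 'position': array([0.20324391, 0.59034465, 0.22165763]), 'tool_rot': array([ 1.65146255e-01,  9.86268607e-01, -9.19659802e-04, -3.21649670e-04]), 'ft_force': array([-0.13268306, -0.36320584, -0.27523789]), 'moment': array([-0.03435664,  0.0300715 , -0.03539144]), 'grip_force': 0.0, 'grip_width': 0.08694116853923312}
```

View pics/scene0v.png

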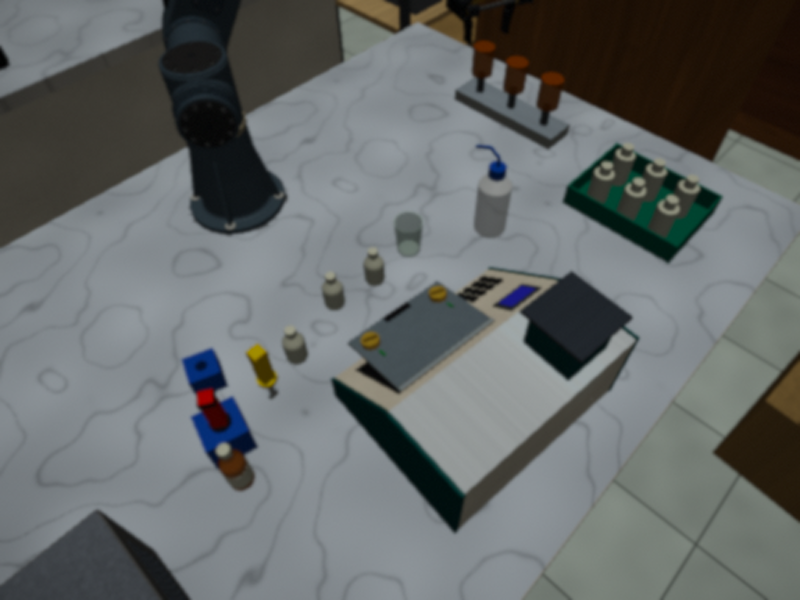

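View pics/top0v.png

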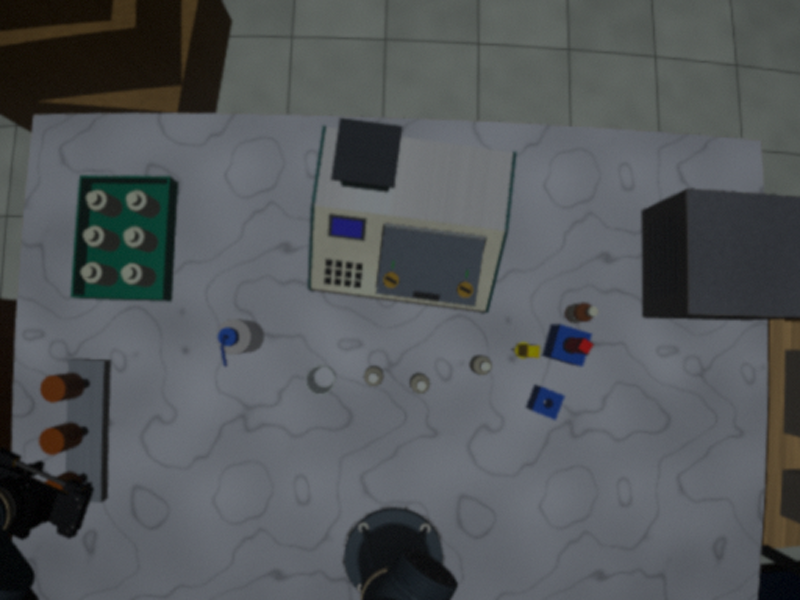

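The scene view has the red driver in the blue stand at (210,405)/(225,430), the amber bottle at (237,468), the cover ajar at (420,335), and the brass screws at (438,293) and (370,341). The top view has the driver at (580,346), the stand at (568,344), and the screws at (391,280) and (465,290). Next I'll take crops for detail.

Run:
```python
from h import *
a=cv2.imread('pics/scene0.png'); b=cv2.imread('pics/top0.png')
c1=cv2.resize(a[215:320,110:215],(400,400),interpolation=cv2.INTER_CUBIC)   # x3.81
c2=cv2.resize(b[185:275,310:400],(400,400),interpolation=cv2.INTER_CUBIC) # 4.44
v=np.hstack([c1,c2]); cv2.imwrite('pics/cropA.png',np.clip(v*1.6,0,255).astype(np.uint8))
c1=cv2.resize(a[170:260,210:330],(533,400),interpolation=cv2.INTER_CUBIC)
c1=cv2.resize(a[170:260,215:315],(400,360),interpolation=cv2.INTER_CUBIC)   # x4
c2=cv2.resize(b[130:220,230:330],(400,360),interpolation=cv2.INTER_CUBIC)
cv2.imwrite('pics/cropB.png',np.clip(np.hstack([c1,c2])*1.6,0,255).astype(np.uint8))
for n,i in(('scene',a),('top',b)):
    h=cv2.cvtColor(i,cv2.COLOR_BGR2HSV)
    M={'red':(h[...,0]<6)|(h[...,0]>174),'brass':(h[...,0]>12)&(h[...,0]<30),'blue':(h[...,0]>105)&(h[...,0]<125)}
    for k,m in M.items():
        m=(m&(h[...,1]>(150 if k!='brass' else 110))&(h[...,2]>50)).astype(np.uint8)
        N,L,S,C=cv2.connectedComponentsWithStats(m)
        for j in range(1,N):
            if S[j,4]>20: print(n,k,S[j],C[j].round(1))
```

```text
scene red [126 249  12  12 104] [131.3 254.1]
scene red [131 261  13  12 100] [137.6 266.5]
scene brass [215   0  41  20 452] [240.   7.]
scene brass [262   0  37  28 423] [282.7  12.8]
scene brass [302  11   4  19  48] [303.2  19.3]
scene brass [275 183  11  10  92] [279.8 187.6]
scene brass [231 212  12  12 108] [236.6 217.5]
scene brass [158 220  19  28 290] [167.3 234.1]
scene brass [490 231  22  41 510] [503.7 252.5]
scene brass [141 290  16  16 168] [149.1 297.7]
scene blue [314 103   9   9  65] [318.1 107.2]
scene blue [320 183  22  13 136] [330.4 189.3]
scene blue [117 224  25  23 347] [128.9 234.6]
scene blue [123 255  36  35 520] [141.4 273.2]
top red [370 217   9   9  56] [373.8 221.1]
top brass [  0   0  87  29 771] [48.4 16.3]
top brass [116   0  10  46 281] [119.2  16.7]
top brass [ 30  55  86  16 795] [83.7 63.2]
top brass [246 174   9  10  62] [249.8 178.8]
top brass [293 181   9   9  60] [296.9 185. ]
top brass [ 489  205   23  145 1665] [499.2 280.4]
top brass [329 219  16  10 108] [337.4 224.1]
top blue [212 140  20  12 196] [221.7 145.3]
top blue [352 209  26  25 297] [362.6 220.8]
top blue [140 210  11  11  97] [145.3 215.1]
top blue [340 248  20  20 226] [349.8 257.3]
```

View pics/cropA.png

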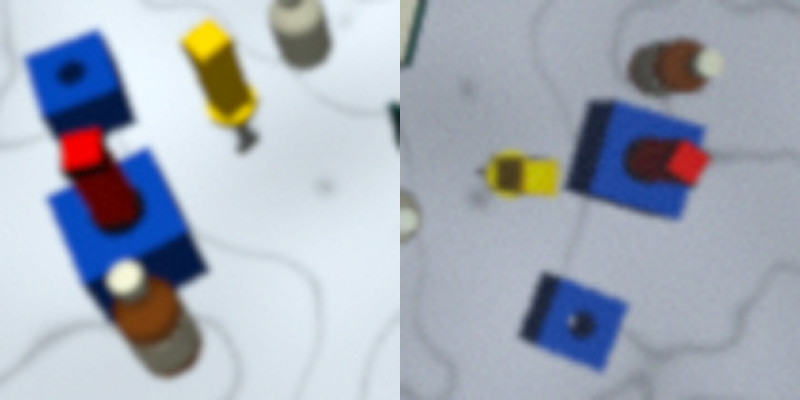

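View pics/cropB.png

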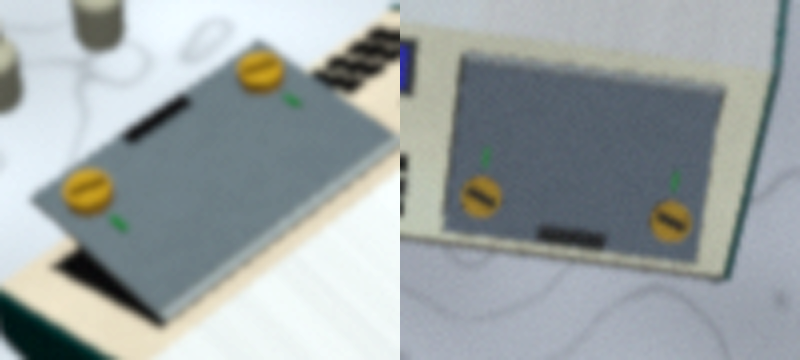

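The crops show the driver leaning nowhere in its stand, with the red top face at scene (82,150) and top (688,162). Both slots are already slightly turned, and the cover gap is on the -y side. Now I'll triangulate.

Run:
```python
from h import *
S=load('scene0');T=load('top0')
sB=lambda u,v:(u/4+215-.375,v/4+170-.375)
tB=lambda u,v:((u-400)/4+230-.375,v/4+130-.375)
sA=lambda u,v:(u/3.81+110-.37,v/3.81+215-.37)
tA=lambda u,v:((u-400)/4.444+310-.39,v/4.444+185-.39)
P={}
def go(n,s,t):
    P[n],e=tri(S,s,T,t); print(n,P[n].round(4),'gap',round(e,4))
go('handletop',(131.3,254.1),(373.8,221.1))
go('scrL',sB(260,69),tB(482,197)); go('scrR',sB(88,188),tB(671,221))
go('covLL',sB(258,40),tB(445,232)); go('covLR',sB(32,200),tB(696,263))
go('covUL',sB(395,132),tB(461,53)); go('covUR',sB(160,325),tB(723,88))
go('notch',sB(157,119),tB(571,237))
go('standA',sA(150,150),tA(615,98))   # +x+y? 
go('standB',sA(50,200),tA(592,188))
go('standD',sA(185,240),tA(706,127))
go('smallhole',sA(72,73),tA(582,325))
go('b4cap',sA(126,275),tA(708,64))
for k,i in(('s',S),('t',T)):
    im=cv2.cvtColor(i['color'],cv2.COLOR_RGB2BGR); im=cv2.resize(im,None,fx=6,fy=6,interpolation=cv2.INTER_CUBIC)
    h=cv2.cvtColor(im,cv2.COLOR_BGR2HSV); m=(((h[...,0]<6)|(h[...,0]>174))&(h[...,1]>150)&(h[...,2]>(110))).astype(np.uint8)
    cs,_=cv2.findContours(m,0,2); c=max(cs,key=cv2.contourArea); r=cv2.boxPoints(cv2.minAreaRect(c))/6-.42
    z=P['handletop'][2]; q=np.array([onz(i,p,z) for p in r]); print(k,'handle rect',q.round(4).tolist(), 'edge angs',[round(np.degrees(np.arctan2(*(q[(j+1)%4]-q[j])[[1,0]]))%90,1) for j in range(4)], cv2.contourArea(c)/36)
```

```text
handletop [ 0.4573 -0.3503  0.1469] gap 0.0003
scrL [0.5728 0.0209 0.1492] gap 0.0007
scrR [ 0.5589 -0.1179  0.1501] gap 0.0005
covLL [0.5477 0.0475 0.1335] gap 0.0009
covLR [ 0.5299 -0.1398  0.1306] gap 0.0012
covUL [0.6736 0.0366 0.1614] gap 0.0064
covUR [ 0.6572 -0.1549  0.1541] gap 0.0014
notch [ 0.5461 -0.0459  0.1365] gap 0.0003
standA [ 0.4925 -0.313   0.1429] gap 0.0243
standB [ 0.4191 -0.3502  0.0324] gap 0.0622
standD [ 0.5007 -0.3578  0.1029] gap 0.0586
smallhole [ 0.3363 -0.3111  0.0481] gap 0.0011
b4cap [ 0.525  -0.3767  0.1181] gap 0.0001
s handle rect [[0.439, -0.3557, 0.1469], [0.4514, -0.3364, 0.1469], [0.4716, -0.3458, 0.1469], [0.4593, -0.3648, 0.1469]] edge angs [np.float64(57.3), np.float64(65.0), np.float64(57.1), np.float64(65.9)] 75.30555555555556
t handle rect [[0.4539, -0.3401, 0.1469], [0.4692, -0.3491, 0.1469], [0.4604, -0.3652, 0.1469], [0.4452, -0.3561, 0.1469]] edge angs [np.float64(59.4), np.float64(61.5), np.float64(59.3), np.float64(61.4)] 31.84722222222222
```

```bash
cat >> h.py <<'E'
from scipy.spatial.transform import Rotation as Ro
from scipy.optimize import least_squares
def unit(a): return np.array(a,float)/np.linalg.norm(a)
def frame(psi,lean=np.radians(35)):
    ex=np.array([np.cos(psi),np.sin(psi),0]); ey=np.array([-np.sin(psi),np.cos(psi),0]); ez=np.array([0,0,1.])
    return ex,ey,-np.sin(lean)*ex+np.cos(lean)*ez,np.cos(lean)*ex+np.sin(lean)*ez  # ex,ey,n,u
def toolR(z,y):
    z=unit(z); y=unit(np.array(y)-np.dot(y,z)*z); return np.stack([np.cross(y,z),y,z],1)
def delta(P,R):
    o=robot.get_obs(); R0=Ro.from_quat(o['tool_rot']).as_matrix()
    print('cm',(R0.T@(np.array(P)-o['position'])*100).round(2),'rv',Ro.from_matrix(R0.T@R).as_rotvec().round(3),'|t',round(o['time'],2),'F',o['ft_force'].round(1),'w',round(o['grip_width'],4))
E
python3 - <<'E'
from h import *
S=load('scene0');T=load('top0')
tA=lambda u,v:((u-400)/4.444+310-.39,v/4.444+185-.39)
q=[onz(T,tA(*p),.066) for p in((614,99),(706,127),(680,219),(592,194))]
print('stand',np.round(q,4).tolist(),'c',np.mean(q,0).round(4),[round(float(np.linalg.norm(q[i]-q[(i+1)%4])),4) for i in range(4)])
print('box',tri(S,(97/1.5625,511/1.5625),T,(690/1.5625,190/1.5625)),tri(S,(97/1.5625,511/1.5625),T,(690/1.5625,318/1.5625)))
print('box floor',onz(T,(642/1.5625,317/1.5625),0),onz(T,(642/1.5625,210/1.5625),0))
psi=np.arctan2(-.0139,.1388); ex,ey,n,u=frame(psi)
mid=np.array([.5659,-.0485,.1497]); 
L=lambda p:(np.dot(p,ex),p[2])
e=[L(np.array(p)) for p in((.5477,.0475,.1335),(.5299,-.1398,.1306),(.5461,-.0459,.1365))]; up=[L(np.array(p)) for p in((.6736,.0366,.1614),(.6572,-.1549,.1541))]
s=L(mid)
def res(v):
    H=v[:2];c=np.array([np.cos(v[2]),np.sin(v[2])]);m=np.array([-c[1],c[0]])
    return np.r_[3*(H-.1*c+.017*m-s),np.ravel([H-.13*c+.006*m-np.array(i) for i in e]),np.ravel([H+.006*m-np.array(i) for i in up])]
r=least_squares(res,[.67,.15,.2]); print('H',r.x,r.fun.round(4))
H3=r.x[0]*ex+r.x[1]*np.array([0,0,1])+np.dot(mid,ey)*ey
E=H3-.13*u+.006*n; print('edge shut',E, 'psi',psi)
R=toolR(-n,ey); P=E+.012*u+.08*n; print('pre press',P); delta(P,R)
delta(P+[0,0,.15],R)
E
```

```text
stand [[0.5006, -0.327, 0.066], [0.4819, -0.3959, 0.066], [0.4151, -0.3772, 0.066], [0.432, -0.3117, 0.066]] c [ 0.4574 -0.353   0.066 ] [0.0714, 0.0693, 0.0677, 0.0703]
box (array([ 0.68028821, -0.46170362,  0.40955588]), np.float64(0.08850806864663131)) (array([ 0.5151411 , -0.53780629,  0.18813694]), np.float64(0.00861864738953952))
box floor [ 0.52024454 -0.538179    0.        ] [ 0.76034292 -0.54004611  0.        ]
H [0.66983711 0.15227252 0.19345371] [ 0.0016  0.0001  0.0009 -0.0003 -0.0001  0.0026 -0.0068 -0.0033  0.0021
 -0.0032 -0.0007  0.0041]
edge shut [ 0.55792943 -0.04770179  0.0826225 ] psi -0.0998113160182632
pre press [ 0.52205259 -0.04410894  0.15503758]
cm [-50.81 -49.59   6.74] rv [-0.073 -0.609 -0.224] |t 0.1 F [-0.1 -0.4 -0.3] w 0.0869
cm [-50.81 -49.62  -8.26] rv [-0.073 -0.609 -0.224] |t 0.1 F [-0.1 -0.4 -0.3] w 0.0869
```

>>> {"fn": "play_rows", "kwargs": {
  "gripper": [1,1,1,1,1,1,1,1,1,1,1,1],
  "delta_pos": [
    [0,0,-8],
    [0,0,-10],
    [-50.8,-49.6,-8.3],
    [-50.8,-49.6,-8.3],
    [-50.8,-49.6,-8.3],
    [-50.8,-49.6,-8.3],
    [-50.8,-49.6,-8.3],
    [-50.8,-49.6,-8.3],
    [-50.8,-49.6,-8.3],
    [-50.8,-49.6,-8.3],
    [-50.8,-49.6,-8.3],
    [-50.8,-49.6,-8.3]
  ],
  "turn": [
    [0,0,0],
    [0,0,0],
    [-0.073,-0.609,-0.224],
    [-0.073,-0.609,-0.224],
    [-0.073,-0.609,-0.224],
    [-0.073,-0.609,-0.224],
    [-0.073,-0.609,-0.224],
    [-0.073,-0.609,-0.224],
    [-0.073,-0.609,-0.224],
    [-0.073,-0.609,-0.224],
    [-0.073,-0.609,-0.224],
    [-0.073,-0.609,-0.224]
  ],
  "squeeze": 20
}}

```text
time: 1.6
position: [0.4619, 0.0779, 0.3068]
tool_rot: [0.048, 0.953, -0.013, 0.298]
ft_force: [-0.1, 0.1, 0.0]
grip_width: 0.0005
grip_force: 0.0
```

```bash
cat > s.py <<'E'
from h import *
psi=-.0998; ex,ey,n,u=frame(psi); E=np.array([.5579,-.0477,.0826]); R=toolR(-n,ey)
for k in(.075,.03,.01,0,-.006): delta(E+.012*u+k*n,R)
print(robot.get_obs()['q'].round(2))
E
python3 s.py
```

```text
cm [  2.69 -11.6   17.04] rv [ 0.003 -0.005 -0.002] |t 1.6 F [-0.1  0.1  0. ] w 0.0005
cm [  2.67 -11.61  21.54] rv [ 0.003 -0.005 -0.002] |t 1.6 F [-0.1  0.1  0. ] w 0.0005
cm [  2.66 -11.62  23.54] rv [ 0.003 -0.005 -0.002] |t 1.6 F [-0.1  0.1  0. ] w 0.0005
cm [  2.65 -11.62  24.54] rv [ 0.003 -0.005 -0.002] |t 1.6 F [-0.1  0.1  0. ] w 0.0005
cm [  2.65 -11.63  25.14] rv [ 0.003 -0.005 -0.002] |t 1.6 F [-0.1  0.1  0. ] w 0.0005
[-0.06  0.02  2.11 -0.05  0.41 -1.49]
```

>>> {"fn": "play_rows", "kwargs": {
  "gripper": [1,1,1,1,1,1],
  "delta_pos": [
    [2.7,-11.6,12],
    [2.7,-11.6,12],
    [2.7,-11.6,12],
    [2.7,-11.6,12],
    [2.7,-11.6,12],
    [2.7,-11.6,12]
  ],
  "turn": [
    [0,0,0],
    [0,0,0],
    [0,0,0],
    [0,0,0],
    [0,0,0],
    [0,0,0]
  ]
}}

```text
time: 2.35
position: [0.502, -0.039, 0.2037]
tool_rot: [0.052, 0.956, -0.015, 0.288]
ft_force: [-0.3, 0.9, 1.1]
grip_width: 0.0004
grip_force: 0.0
```

```bash
python3 s.py
```

```text
cm [ 0.97 -0.29  5.69] rv [-0.004 -0.026 -0.007] |t 2.35 F [-0.3  0.9  1.1] w 0.0004
cm [ 0.85 -0.27 10.19] rv [-0.004 -0.026 -0.007] |t 2.35 F [-0.3  0.9  1.1] w 0.0004
cm [ 0.8  -0.27 12.19] rv [-0.004 -0.026 -0.007] |t 2.35 F [-0.3  0.9  1.1] w 0.0004
cm [ 0.77 -0.26 13.19] rv [-0.004 -0.026 -0.007] |t 2.35 F [-0.3  0.9  1.1] w 0.0004
cm [ 0.76 -0.26 13.79] rv [-0.004 -0.026 -0.007] |t 2.35 F [-0.3  0.9  1.1] w 0.0004
[-0.4   0.29  2.2   1.04  0.19 -2.85]
```

```bash
cat > kin.py <<'E'
from h import *
import json,os
def log():
    o=robot.get_obs(); D=json.load(open('log.json')) if os.path.exists('log.json') else []
    D.append([list(o['q']),list(o['position']),list(o['tool_rot'])]); json.dump(D,open('log.json','w'))
def FK(q,v):
    d1,a1,L2,e,L3,w,Lt,lat=v
    B=Ro.from_euler('z',q[0])*Ro.from_euler('y',q[1]); C=B*Ro.from_euler('y',q[2]); D=C*Ro.from_euler('z',q[3]); F=D*Ro.from_euler('y',q[4])
    G=F*Ro.from_euler('z',q[5])
    p=np.array([0,0,d1])+Ro.from_euler('z',q[0]).apply([a1,lat,0])+B.apply([0,0,L2])+C.apply([e,0,L3])+F.apply([w,0,Lt])
    return p,G
E
python3 - <<'E'
from kin import *
log()
D=[([1.06049937e+00,5.28399584e-01,1.43376046e+00,-1.67e-05,1.18138,-1.78477834e-01],[0.20324391,0.59034465,0.22165763],[.165146,.986269,-.00092,-.00032]),
([-0.06,0.02,2.11,-0.05,0.41,-1.49],[.4619,.0779,.3068],[.048,.953,-.013,.298])]
json.dump(D+json.load(open('log.json')),open('log.json','w'))
D=json.load(open('log.json'))
def res(v): return np.ravel([FK(q,v)[0]-p for q,p,_ in D])
r=least_squares(lambda v:np.r_[res(v),.01*(v-[.2,0,.35,0,.35,0,.2,.11])],[.2,0,.35,0,.35,0,.2,.11]); print(r.x.round(3),res(r.x).round(4))
for q,p,t in D: print((FK(q,r.x)[1].inv()*Ro.from_quat(t)).as_rotvec().round(3))
E
```

```text
[ 0.275 -0.003  0.589  0.114  0.393 -0.001  0.307  0.111] [-0.0003  0.0001  0.0001 -0.     -0.0002 -0.0001 -0.     -0.0001  0.    ]
[ 0.    -0.     1.571]
[ 0.002 -0.003  1.571]
[-0.    -0.     1.571]
```

```bash
cat >> kin.py <<'E'
V=[]
def fit():
    D=json.load(open('log.json')); v0=np.array([.275,0,.589,.114,.393,0,.307,.111])
    return least_squares(lambda v:np.r_[np.ravel([FK(q,v)[0]-p for q,p,_ in D]),.003*(v-v0)],v0).x
lo=np.array([-3.08,-.75,.22,-1.43,0,-2.85]);hi=np.array([3.08,2.2,2.44,4.57,2.65,2.85])
def IK(P,R,v,N=60):
    rng=np.random.default_rng(0); out=[]
    Rt=Ro.from_matrix(R)*Ro.from_euler('z',-np.pi/2)
    def f(q):
        p,G=FK(q,v); return np.r_[(p-P)*5,(G.inv()*Rt).as_rotvec()]
    for k in range(N):
        q0=np.array([rng.uniform(-1.2,.8),rng.uniform(-.6,1.5),rng.uniform(.5,2.4),rng.uniform(-1.4,4.5),rng.uniform(.05,1.5),rng.uniform(-2.8,2.8)])
        r=least_squares(f,q0,bounds=(lo,hi))
        if np.abs(r.fun).max()<1e-4 and not any(np.abs(r.x-o).max()<.02 for o in out): out.append(r.x)
    return out
E
python3 - <<'E'
from kin import *
v=fit(); print(v.round(4))
ex,ey,n,u=frame(-.0998); E=np.array([.5579,-.0477,.0826]); c=np.cos;s=np.sin
def yd(a): # slot direction at angle a clockwise from outside, start across (ey)
    return c(a)*ey+s(a)*u      # cw seen from outside: ey (left) -> u (up)
cases={'press y':(E+.012*u,toolR(-n,ey)),'press x':(E+.012*u,toolR(-n,u))}
for nm,y in(('L',.07),('R',-.07)):
    for a in(.4,1.55): cases[nm+str(a)]=(E+.03*u+.094*n+y*ey,toolR(-n,yd(a)))
cases['grasp']=(np.array([.4573,-.351,.097]),toolR([0,0,-1],[c(1.056),s(1.056),0]))
for k,(P,R) in cases.items():
    print(k); [print('   ',q.round(2)) for q in IK(P,R,v,40)]
E
```

```text
[ 0.2754 -0.0035  0.5901  0.1139  0.3934 -0.0008  0.308   0.1113]
press y
    [-0.36  0.63  2.15  2.56  0.28  1.91]
press x
    [-0.36  0.63  2.15  2.56  0.28 -2.8 ]
L0.4
L1.55
    [-0.19  0.39  2.16  1.99  0.06 -2.09]
R0.4
R1.55
    [-0.59  0.39  2.17  1.48  0.27 -1.91]
grasp
    [-0.85  0.63  1.66  0.    0.85 -1.9 ]
```

```bash
cat > s.py <<'E'
from kin import *
log(); ex,ey,n,u=frame(-.0998); E=np.array([.5579,-.0477,.0826]); R=toolR([0,0,-1],ey)
P=E+.004*ex
for z in(.25,.15,.11,.092): P[2]=z; delta(P,R)
print(robot.get_obs()['q'].round(2))
E
python3 s.py
python3 - <<'E'
from kin import *
ex,ey,n,u=frame(-.0998)
print(IK(np.array([.562,-.048,.1]),toolR([0,0,-1],ey),fit(),40))
E
```

```text
cm [-7.6  -0.26 -0.52] rv [-0.002  0.585 -0.008] |t 2.35 F [-0.3  0.9  1.1] w 0.0004
cm [-2.08 -0.26  7.82] rv [-0.002  0.585 -0.008] |t 2.35 F [-0.3  0.9  1.1] w 0.0004
cm [ 0.13 -0.27 11.15] rv [-0.002  0.585 -0.008] |t 2.35 F [-0.3  0.9  1.1] w 0.0004
cm [ 1.12 -0.27 12.66] rv [-0.002  0.585 -0.008] |t 2.35 F [-0.3  0.9  1.1] w 0.0004
[-0.4   0.29  2.2   1.04  0.19 -2.85]
[array([-2.83808428e-01,  6.16445254e-01,  1.69205516e+00,  2.66209894e-13,
        8.33092236e-01, -1.75480475e+00])]
```

>>> {"fn": "play_rows", "kwargs": {
  "gripper": [1,1,1,1,1,1,1,1],
  "delta_pos": [
    [-7.6,-0.3,-0.5],
    [-7.6,-0.3,-0.5],
    [-7.6,-0.3,-0.5],
    [-7.6,-0.3,-0.5],
    [-7.6,-0.3,-0.5],
    [-7.6,-0.3,-0.5],
    [-7.6,-0.3,-0.5],
    [-7.6,-0.3,-0.5]
  ],
  "turn": [
    [0,0.585,0],
    [0,0.585,0],
    [0,0.585,0],
    [0,0.585,0],
    [0,0.585,0],
    [0,0.585,0],
    [0,0.585,0],
    [0,0.585,0]
  ]
}}

```text
time: 3.35
position: [0.5593, -0.0455, 0.2509]
tool_rot: [0.051, 0.999, 0.0, 0.0]
ft_force: [0.1, -0.1, 0.0]
grip_width: 0.0005
grip_force: 0.0
```

```bash
python3 s.py
```

```text
cm [-0.28 -0.23  0.09] rv [ 0.     0.    -0.003] |t 3.35 F [ 0.1 -0.1  0. ] w 0.0005
cm [-0.28 -0.23 10.09] rv [ 0.     0.    -0.003] |t 3.35 F [ 0.1 -0.1  0. ] w 0.0005
cm [-0.28 -0.23 14.09] rv [ 0.     0.    -0.003] |t 3.35 F [ 0.1 -0.1  0. ] w 0.0005
cm [-0.28 -0.23 15.89] rv [ 0.     0.    -0.003] |t 3.35 F [ 0.1 -0.1  0. ] w 0.0005
[-0.28  0.41  1.56  0.    1.17 -1.75]
```

>>> {"fn": "play_rows", "kwargs": {
  "gripper": [1,1,1,1,1,1,1,1,1,1],
  "delta_pos": [
    [-0.3,-0.2,5],
    [-0.3,-0.2,9],
    [-0.3,-0.2,10.5],
    [-0.3,-0.2,11.5],
    [-0.3,-0.2,12.5],
    [-0.3,-0.2,13.5],
    [-0.3,-0.2,14.3],
    [-0.3,-0.2,15],
    [-0.3,-0.2,15.4],
    [-0.3,-0.2,15.4]
  ],
  "turn": [
    [0,0,0],
    [0,0,0],
    [0,0,0],
    [0,0,0],
    [0,0,0],
    [0,0,0],
    [0,0,0],
    [0,0,0],
    [0,0,0],
    [0,0,0]
  ]
}}

```text
time: 4.6
position: [0.5637, -0.0482, 0.0967]
tool_rot: [0.051, 0.999, -0.0, -0.0]
ft_force: [0.6, 0.2, -0.8]
grip_width: 0.0004
grip_force: 0.0
```

>>> {"fn": "play_rows", "kwargs": {
  "gripper": [1,1,1],
  "delta_pos": [
    [0,0,0.25],
    [0,0,0.5],
    [0,0,0.5]
  ],
  "turn": [
    [0,0,0],
    [0,0,0],
    [0,0,0]
  ]
}}

```text
time: 4.97
position: [0.5646, -0.0484, 0.0949]
tool_rot: [0.051, 0.999, -0.0, 0.001]
ft_force: [-3.8, 1.1, 17.2]
grip_width: 0.0006
grip_force: 8.3
```

>>> {"fn": "play_rows", "kwargs": {
  "gripper": [1,1,0.3,0.3],
  "delta_pos": [
    [0,0,-4],
    [0,0,-10],
    [0,0,-16],
    [0,0,-16]
  ],
  "turn": [
    [0,0,0],
    [0,0,0],
    [0,0,0],
    [0,0,0]
  ]
}}

```text
time: 5.48
position: [0.5673, -0.049, 0.2577]
tool_rot: [0.051, 0.999, -0.002, 0.007]
ft_force: [-0.6, 0.2, 0.1]
grip_width: 0.0133
grip_force: 0.0
```

```bash
cat > s2.py <<'E'
from kin import *
log(); print(robot.get_obs()['q'].round(2))
c,s=np.cos,np.sin
R=toolR([0,0,-1],[c(1.056),s(1.056),0]); 
for z in(.25,.097): delta([.4573,-.351,z],R)
E
python3 s2.py
```

```text
[-0.28  0.41  1.54 -0.    1.18 -1.75]
cm [  7.85 -31.16   0.74] rv [0.    0.014 0.412] |t 5.47 F [-0.6  0.2  0.1] w 0.0133
cm [  8.06 -31.13  16.04] rv [0.    0.014 0.412] |t 5.47 F [-0.6  0.2  0.1] w 0.0133
```

>>> {"fn": "play_rows", "kwargs": {
  "gripper": [-0.15,-0.15,-0.15,-0.15,-0.15,-0.15,-0.15,-0.15,-0.15,-0.15],
  "delta_pos": [
    [7.9,-31.1,0.7],
    [7.9,-31.1,0.7],
    [7.9,-31.1,0.7],
    [7.9,-31.1,0.7],
    [7.9,-31.1,0.7],
    [7.9,-31.1,0.7],
    [7.9,-31.1,0.7],
    [7.9,-31.1,0.7],
    [7.9,-31.1,0.7],
    [7.9,-31.1,0.7]
  ],
  "turn": [
    [0,0.014,1.8],
    [0,0.014,1.8],
    [0,0.014,1.8],
    [0,0.014,1.8],
    [0,0.014,1.8],
    [0,0.014,1.8],
    [0,0.014,1.8],
    [0,0.014,1.8],
    [0,0.014,1.8],
    [0,0.014,1.8]
  ]
}}

```text
time: 6.72
position: [0.4527, -0.3487, 0.2435]
tool_rot: [0.816, 0.579, 0.001, -0.007]
ft_force: [-0.1, 0.3, -0.2]
grip_width: 0.0499
grip_force: 0.0
```

>>> {"fn": "play_rows", "kwargs": {
  "gripper": [-0.15,-0.15,-0.15,-0.15,-0.15,-0.15,-0.15,-0.15,-0.15,-0.15,-0.15],
  "delta_pos": [
    [0,0,0],
    [0,0,0],
    [0,0,0],
    [0,0,0],
    [0,0,0],
    [0,0,0],
    [0,0,0],
    [0,0,0],
    [0,0,0],
    [0,0,0],
    [0,0,0]
  ],
  "turn": [
    [0,0,1.754],
    [0,0,1.754],
    [0,0,1.754],
    [0,0,1.754],
    [0,0,1.754],
    [0,0,1.754],
    [0,0,1.754],
    [0,0,1.754],
    [0,0,1.754],
    [0,0,1.754],
    [0,0,1.754]
  ]
}}

```text
time: 8.1
position: [0.4528, -0.3488, 0.2438]
tool_rot: [0.967, -0.255, -0.005, -0.005]
ft_force: [0.1, 1.1, -0.7]
grip_width: 0.0499
grip_force: 0.0
```

```bash
sed -i 's/\[c(1.056),s(1.056)/[-c(1.056),-s(1.056)/' s2.py; python3 s2.py
python3 - <<'E'
from h import *
a=snap('scene','scene1')['color'];b=snap('top','top1')['color']
c1=cv2.resize(a[170:260,215:315],(400,360),interpolation=cv2.INTER_CUBIC)
c2=cv2.resize(b[130:220,230:330],(400,360),interpolation=cv2.INTER_CUBIC)
cv2.imwrite('pics/cropC.png',np.clip(np.hstack([c1,c2])[...,::-1]*1.6,0,255).astype(np.uint8))
E
```

```text
[-0.85  0.44  1.54  0.    1.18  1.23]
cm [ 0.5  -0.03 -0.63] rv [-0.007  0.012  0.   ] |t 8.1 F [ 0.1  1.1 -0.7] w 0.0499
cm [ 0.68  0.07 14.67] rv [-0.007  0.012  0.   ] |t 8.1 F [ 0.1  1.1 -0.7] w 0.0499
```

View pics/cropC.png

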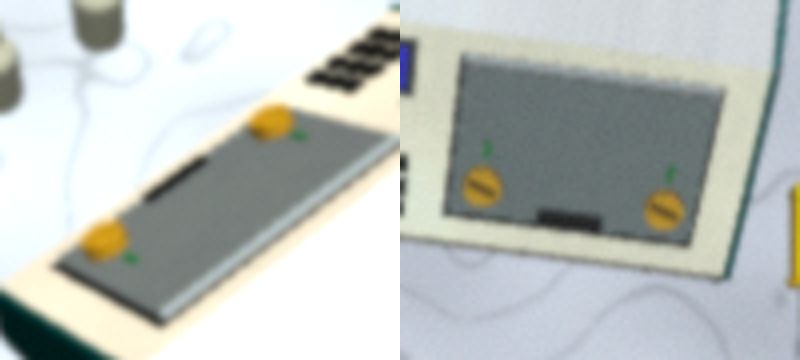

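The crop shows the cover lying flat. Screws are at (482,187) and (664,210) in the top half and (272,120) and (106,238) in the scene half, with slots tilted about 25-30° in the image.

Run:
```python
from h import *
S=load('scene1');T=load('top1')
ex,ey,n,u=frame(-.0998)
C=np.array([.5740,-.0493,.0949])
sB=lambda u,v:(u/4+215-.375,v/4+170-.375)
tB=lambda u,v:((u-400)/4+230-.375,v/4+130-.375)
def onp(c,p,off):
    o,d=ray(c,p); return o+d*np.dot(C+off*n-o,n)/np.dot(d,n)
for nm,s,t in(('notch',(178,178),(570,220)),('LR',(55,263),(690,243)),('UR',(160,322),(722,90)),('UL',(397,138),(461,56)),('sL',(272,119),(482,187)),('sR',(106,237),(664,210))):
    X,g=tri(S,sB(*s),T,tB(*t)); print(nm,X.round(4),round(g,4),'above plane',round(np.dot(X-C,n),4))
im=cv2.resize(T['color'],None,fx=8,fy=8,interpolation=cv2.INTER_CUBIC); h=cv2.cvtColor(im,cv2.COLOR_RGB2HSV)
m=((h[...,0]>12)&(h[...,0]<30)&(h[...,1]>90)&(h[...,2]>50)).astype(np.uint8)
P=[]
for nm,(u0,v0) in(('L',(482,187)),('R',(664,210))):
    x,y=tB(u0,v0); X,Y=int(x*8),int(y*8); w=70
    sub=m[Y-w:Y+w,X-w:X+w]; cs,_=cv2.findContours(sub,0,2); k=max(cs,key=cv2.contourArea); (ex0,ey0),ax,an=cv2.fitEllipse(cv2.convexHull(k))
    pc=((ex0+X-w)/8-.44,(ey0+Y-w)/8-.44); A=onp(T,pc,.011); A6=onp(T,pc,.0085); P.append(A)
    # slot: dark inside the hull
    g=im[Y-w:Y+w,X-w:X+w].astype(int).sum(2); mask=np.zeros(g.shape,np.uint8); cv2.ellipse(mask,((ex0,ey0),(ax[0]*.75,ax[1]*.75),an),1,-1)
    wgt=np.where(mask>0,np.clip(np.median(g[mask>0])*.8-g,0,None),0).astype(float)
    mo=cv2.moments(wgt.astype(np.float32)); th=.5*np.arctan2(2*mo['mu11'],mo['mu20']-mo['mu02']); cx,cy=mo['m10']/mo['m00'],mo['m01']/mo['m00']
    q=[onp(T,((cx+X-w+k*30*np.cos(th))/8-.44,(cy+Y-w+k*30*np.sin(th))/8-.44),.011) for k in(-1,1)]
    d=q[0]-q[1]; a=np.arctan2(d@u,d@ey)
    print(nm,'ell',np.round(ax,1),'px',np.round(pc,2),'headtop',A.round(4),A6.round(4),'slotc',np.mean(q,0).round(4),'slot angle',round(a,3))
print('dist',np.linalg.norm(P[0]-P[1]),'psi',np.arctan2(-(P[0]-P[1])[0],(P[0]-P[1])[1]))
```

```text
notch [ 0.5635 -0.0475  0.0889] 0.0029 above plane 0.0012
LR [ 0.5482 -0.1432  0.0804] 0.0013 above plane -0.0025
UR [ 0.6558 -0.1539  0.1545] 0.0008 above plane -0.0039
UL [0.6737 0.0375 0.1542] 0.0039 above plane -0.0034
sL [0.5849 0.0208 0.1064] 0.0014 above plane 0.0072
sR [ 0.571  -0.1183  0.1079] 0.0014 above plane 0.0084
L ell [78.2 82.1] px [250.11 176.29] headtop [0.5842 0.0205 0.1106] [0.5845 0.0204 0.1077] slotc [0.5834 0.0218 0.1099] slot angle 0.414
R ell [78.4 80.9] px [295.57 182.18] headtop [ 0.5701 -0.1183  0.1104] [ 0.5704 -0.1187  0.1076] slotc [ 0.5695 -0.1175  0.11  ] slot angle 0.374
dist 0.13948494705994266 psi -0.10118854344227488
```

>>> {"fn": "play_rows", "kwargs": {
  "gripper": [-0.15,-0.15,-0.15,-0.15,-0.15],
  "delta_pos": [
    [0.6,0.1,5],
    [0.6,0.1,10],
    [0.65,0.1,13],
    [0.7,0.1,14.6],
    [0.7,0.1,14.6]
  ],
  "turn": [
    [-0.007,0.012,0],
    [-0.007,0.012,0],
    [-0.007,0.012,0],
    [-0.007,0.012,0],
    [-0.007,0.012,0]
  ]
}}

```text
time: 8.82
position: [0.4579, -0.352, 0.0983]
tool_rot: [0.967, -0.255, 0.0, 0.0]
ft_force: [0.4, -0.3, -0.5]
grip_width: 0.0503
grip_force: 0.0
```

>>> {"fn": "play_rows", "kwargs": {
  "gripper": [1,1,1,1],
  "delta_pos": [
    [0,0,0],
    [0,0,0],
    [0,0,0],
    [0,0,0]
  ],
  "turn": [
    [0,0,0],
    [0,0,0],
    [0,0,0],
    [0,0,0]
  ],
  "squeeze": 55
}}

```text
time: 9.32
position: [0.4586, -0.3526, 0.1]
tool_rot: [0.967, -0.255, 0.002, 0.001]
ft_force: [0.6, -0.3, 2.3]
grip_width: 0.0238
grip_force: 55.0
```

>>> {"fn": "play_rows", "kwargs": {
  "gripper": [1,1,1,1,1,1],
  "delta_pos": [
    [0,0,-2],
    [0,0,-6],
    [0,0,-12],
    [0,0,-18],
    [0,0,-18],
    [0,0,-18]
  ],
  "turn": [
    [0,0,0],
    [0,0,0],
    [0,0,0],
    [0,0,0],
    [0,0,0],
    [0,0,0]
  ]
}}

```text
time: 10.07
position: [0.4573, -0.3513, 0.2786]
tool_rot: [0.967, -0.255, 0.001, 0.0]
ft_force: [-1.1, 0.6, -1.6]
grip_width: 0.0241
grip_force: 55.0
```

Run:
```python
from kin import *
log(); c=snap('scene','scene2'); o=robot.get_obs(); R=Ro.from_quat(o['tool_rot']).as_matrix()
tip=o['position']+.091*R[:,2]; print(tip, proj(c,tip), proj(c,tip-.1*R[:,2]),o['q'].round(2))
x,y=proj(c,tip)[0].astype(int); a=c['color'][max(0,y-70):y+30,x-50:x+50]; print(x-50,y-70)
cv2.imwrite('pics/cropD.png',np.clip(cv2.resize(a,(600,600),interpolation=cv2.INTER_CUBIC)[...,::-1]*1.5,0,255).astype(np.uint8))
```

```text
[ 0.45691473 -0.35085375  0.18655081] [[125.78771891 245.57744459]] [[110.44384074 220.7071437 ]] [-0.85  0.4   1.49 -0.    1.25  1.24]
75 175
```

View pics/cropD.png

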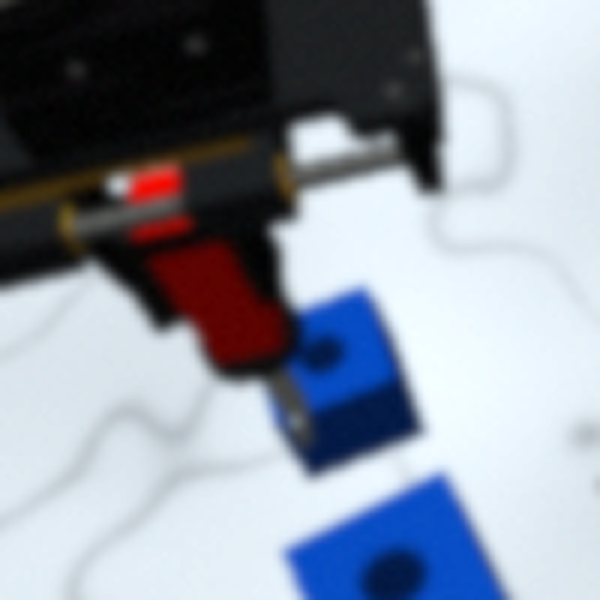

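Run:
```python
from h import *
c=load('scene2'); a=c['color'][230:255,112:137]; t=snap('top','top2')
o=robot.get_obs(); R=Ro.from_quat(o['tool_rot']).as_matrix(); tip=o['position']+.093*R[:,2]
for d in(.0,.016,.03): 
  p=proj(c,[tip-d*R[:,2],tip-d*R[:,2]+.009*R[:,1],tip-d*R[:,2]+.009*R[:,0]]); print(d,p.round(1).tolist(), proj(t,tip-d*R[:,2]))
i=cv2.resize(a,(600,600),interpolation=cv2.INTER_CUBIC)[...,::-1]; cv2.imwrite('pics/cropE.png',np.clip(i*1.5,0,255).astype(np.uint8))
```

```text
0.0 [[126.2, 246.1], [122.0, 247.1], [126.5, 249.6]] [[378.67286063 221.61689201]]
0.016 [[123.9, 242.4], [119.6, 243.5], [124.2, 246.0]] [[380.80899014 221.74565761]]
0.03 [[121.9, 239.2], [117.6, 240.3], [122.2, 242.8]] [[382.73359072 221.86151462]]
```

View pics/cropE.png

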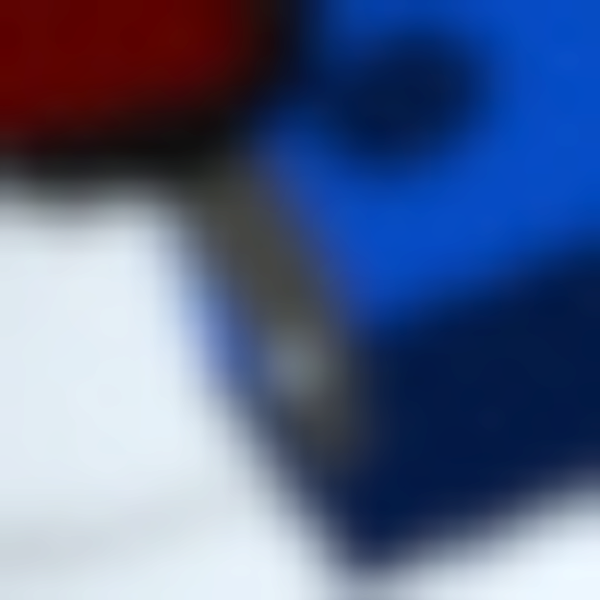

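The zoom shows the blade edge-on and narrow, with its end at zoom (350,470). That matches the blade width lying along tool x, since a blade along y would look about 200 px wide.

```bash
cat >> kin.py <<'E'
PSI=-.1005; ex,ey,n,u=frame(PSI); TL=.093
HT={'L':np.array([.5838,.0213,.109]),'R':np.array([.5700,-.1180,.109])}
def yd(a): return np.cos(a)*ey+np.sin(a)*u
def spose(s,a,h,du=0,dy=0):  # tip h above head top, slot angle a
    x=yd(a); z=-n; R=np.stack([x,np.cross(z,x),z],1)
    return HT[s]+(h+TL)*n+du*u+dy*ey,R
E
python3 - <<'E'
from kin import *
v=fit()
for s in 'RL':
  for a,h in((.4,.1),(.4,.03),(.4,-.007),(1.55,-.007)):
    print(s,a,h,[q.round(2).tolist() for q in IK(*spose(s,a,h),v,30)])
  delta(*spose(s,.4,.06))
E
```

```text
R 0.4 0.1 [[-0.69, 0.1, 2.19, 0.8, 0.46, -0.84]]
R 0.4 0.03 [[-0.61, 0.29, 2.19, 1.18, 0.31, -1.2]]
R 0.4 -0.007 [[-0.58, 0.38, 2.17, 1.46, 0.27, -1.46]]
R 1.55 -0.007 [[-0.58, 0.38, 2.17, 1.46, 0.27, -0.31]]
cm [ -9.66 -22.29   4.3 ] rv [-0.252  0.631 -1.532] |t 10.18 F [-0.2  0.5 -0.8] w 0.0236
L 0.4 0.1 [[-0.21, 0.1, 2.18, 0.25, 0.26, 0.07]]
L 0.4 0.03 [[-0.19, 0.29, 2.18, 0.71, 0.08, -0.39]]
L 0.4 -0.007 [[-0.19, 0.39, 2.16, 1.89, 0.05, -1.56]]
L 1.55 -0.007 [[-0.19, 0.39, 2.16, 1.89, 0.05, -0.41]]
cm [-15.33 -35.09   4.31] rv [-0.252  0.631 -1.532] |t 10.18 F [-0.2  0.5 -0.8] w 0.0236
```

>>> {"fn": "play_rows", "kwargs": {
  "gripper": [1,1,1,1,1,1,1,1,1,1,1,1],
  "delta_pos": [
    [0,0,-3],
    [-9.7,-22.3,4.3],
    [-9.7,-22.3,4.3],
    [-9.7,-22.3,4.3],
    [-9.7,-22.3,4.3],
    [-9.7,-22.3,4.3],
    [-9.7,-22.3,4.3],
    [-9.7,-22.3,4.3],
    [-9.7,-22.3,4.3],
    [-9.7,-22.3,4.3],
    [-9.7,-22.3,4.3],
    [-9.7,-22.3,4.3]
  ],
  "turn": [
    [0,0,0],
    [-0.252,0.631,-1.532],
    [-0.252,0.631,-1.532],
    [-0.252,0.631,-1.532],
    [-0.252,0.631,-1.532],
    [-0.252,0.631,-1.532],
    [-0.252,0.631,-1.532],
    [-0.252,0.631,-1.532],
    [-0.252,0.631,-1.532],
    [-0.252,0.631,-1.532],
    [-0.252,0.631,-1.532],
    [-0.252,0.631,-1.532]
  ]
}}

```text
time: 11.68
position: [0.4822, -0.1078, 0.2331]
tool_rot: [0.834, 0.469, 0.237, 0.17]
ft_force: [-0.2, 0.4, -1.7]
grip_width: 0.024
grip_force: 55.0
```

```bash
cat > s3.py <<'E'
from kin import *
import sys
log(); print(robot.get_obs()['q'].round(2)); s=sys.argv[1]; a=float(sys.argv[2])
for h in sys.argv[3:]: delta(*spose(s,a,float(h)))
E
python3 s3.py R .385 .06 .02 .005
```

```text
[-0.63  0.21  2.18  0.9   0.36 -0.87]
cm [-0.07  0.17 -0.07] rv [-0.015  0.013 -0.059] |t 11.68 F [-0.2  0.4 -1.7] w 0.024
cm [-0.01  0.23  3.93] rv [-0.015  0.013 -0.059] |t 11.68 F [-0.2  0.4 -1.7] w 0.024
cm [0.01 0.25 5.43] rv [-0.015  0.013 -0.059] |t 11.68 F [-0.2  0.4 -1.7] w 0.024
```

>>> {"fn": "play_rows", "kwargs": {
  "gripper": [1,1,1,1,1],
  "delta_pos": [
    [0,0.2,2],
    [0,0.2,4],
    [0,0.2,5.2],
    [0,0.2,5.4],
    [0,0.2,5.4]
  ],
  "turn": [
    [-0.007,0.006,-0.03],
    [-0.007,0.006,-0.03],
    [-0.007,0.006,-0.03],
    [-0.007,0.006,-0.03],
    [-0.007,0.006,-0.03]
  ]
}}

```text
time: 12.3
position: [0.5141, -0.1126, 0.1903]
tool_rot: [0.826, 0.48, 0.238, 0.176]
ft_force: [-0.2, 0.5, -0.3]
grip_width: 0.0239
grip_force: 55.0
```

```bash
python3 s3.py R .385 .005 0 -.006
python3 - <<'E'
from kin import *
o=robot.get_obs(); R=Ro.from_quat(o['tool_rot']).as_matrix(); tip=o['position']+TL*R[:,2]
print(tip,'rel head',[(tip-HT['R'])@k for k in(ey,u,n)])
vs=[]
for nm in('scene','top'):
    c=snap(nm,nm+'3'); p=proj(c,[tip,HT['R'],tip+.009*R[:,0],tip-.009*R[:,0]]); x,y=p[1].astype(int); 
    vs.append(cv2.resize(c['color'][y-25:y+25,x-25:x+25],(400,400),interpolation=cv2.INTER_CUBIC)); print(nm,((p-[x-25,y-25]+.5)*8).round(0).tolist())
cv2.imwrite('pics/cropF.png',np.clip(np.hstack(vs)[...,::-1]*1.5,0,255).astype(np.uint8))
E
```

```text
[-0.59  0.35  2.17  1.29  0.27 -1.28]
cm [-0.01 -0.06  0.08] rv [-0.007  0.008 -0.031] |t 12.3 F [-0.2  0.5 -0.3] w 0.0239
cm [-0.   -0.06  0.58] rv [-0.007  0.008 -0.031] |t 12.3 F [-0.2  0.5 -0.3] w 0.0239
cm [ 0.   -0.05  1.18] rv [-0.007  0.008 -0.031] |t 12.3 F [-0.2  0.5 -0.3] w 0.0239
[ 0.56639183 -0.11825441  0.11357704] rel head [np.float64(-0.0006151345472559668), np.float64(-0.00029453232549802796), np.float64(0.005793767435501106)]
scene [[199.0, 193.0], [209.0, 207.0], [226.0, 181.0], [173.0, 205.0]]
top [[209.0, 215.0], [207.0, 206.0], [190.0, 203.0], [229.0, 226.0]]
```

View pics/cropF.png

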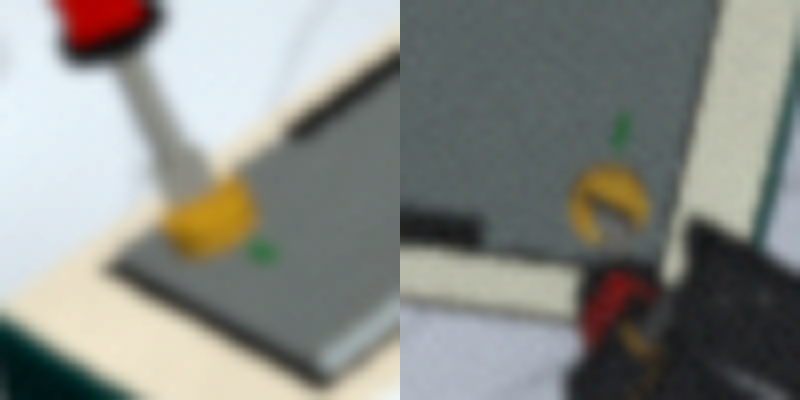

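The left crop shows the blade end at about (189,190), roughly 2 mm to the -y side of where it was predicted. The right crop shows the slot at (610,205) just ahead of the blade. I'll shift 0.15 cm along tool x and insert gently.

>>> {"fn": "play_rows", "kwargs": {
  "gripper": [1,1,1,1,1,1],
  "delta_pos": [
    [0.15,-0.05,0.1],
    [0.15,-0.05,0.4],
    [0.15,-0.05,0.7],
    [0.15,-0.05,0.9],
    [0.15,-0.05,1.05],
    [0.15,-0.05,1.05]
  ],
  "turn": [
    [-0.007,0.008,-0.03],
    [-0.007,0.008,-0.03],
    [-0.007,0.008,-0.03],
    [-0.007,0.008,-0.03],
    [-0.007,0.008,-0.03],
    [-0.007,0.008,-0.03]
  ]
}}

```text
time: 13.15
position: [0.5205, -0.1116, 0.1819]
tool_rot: [0.817, 0.492, 0.241, 0.18]
ft_force: [-1.5, 1.2, -1.4]
grip_width: 0.0239
grip_force: 55.0
```

```bash
python3 s3.py R .385 -.006; python3 -c "
from kin import *
o=robot.get_obs(); R=Ro.from_quat(o['tool_rot']).as_matrix(); print('F tool',R.T@o['ft_force'],'M',R.T@o['moment'])"
```

```text
[-0.58  0.38  2.17  1.44  0.27 -1.45]
cm [-0.17 -0.04  0.13] rv [ 0.001 -0.    -0.001] |t 13.15 F [-1.5  1.2 -1.4] w 0.0239
F tool [ 0.16874319 -2.36597218  0.22883959] M [ 1.04743609 -0.30725095 -0.10701959]
```

>>> {"fn": "play_rows", "kwargs": {
  "gripper": [1,1,1,1],
  "delta_pos": [
    [0,0,0.15],
    [0,0,0.3],
    [0,0,0.4],
    [0,0,0.4]
  ],
  "turn": [
    [0,0,0],
    [0,0,0],
    [0,0,0],
    [0,0,0]
  ]
}}

```text
time: 13.65
position: [0.5214, -0.1115, 0.1804]
tool_rot: [0.817, 0.492, 0.241, 0.182]
ft_force: [-18.0, 2.2, 19.9]
grip_width: 0.0236
grip_force: 55.0
```

```bash
cat > f.py <<'E'
from kin import *
import sys
o=robot.get_obs(); R=Ro.from_quat(o['tool_rot']).as_matrix(); print('F tool',(R.T@o['ft_force']).round(2),'M',(R.T@o['moment']).round(3),o['q'].round(2))
tip=o['position']+TL*R[:,2]; print('rel head eu n',[[round(float((tip-HT[s])@k)*1000,2) for k in(ey,u,n)] for s in 'RL'],'blade ang',np.arctan2(R[:,0]@u,R[:,0]@ey))
E
python3 f.py
```

```text
F tool [ -0.92  -3.23 -26.74] M [ 1.07  -0.372 -0.118] [-0.58  0.38  2.17  1.47  0.27 -1.48]
rel head eu n [[1.45, 1.09, -6.4], [-138.53, 1.29, -6.54]] blade ang 0.38588327777670733
```

>>> {"fn": "play_rows", "kwargs": {
  "gripper": [1,1,1,1,1,1,1,1,1,1],
  "delta_pos": [
    [0,0,-0.25],
    [0,0.03,-0.25],
    [-0.01,0.05,-0.25],
    [-0.02,0.08,-0.25],
    [-0.04,0.1,-0.25],
    [-0.06,0.12,-0.25],
    [-0.08,0.13,-0.25],
    [-0.1,0.14,-0.25],
    [-0.1,0.14,-0.25],
    [-0.1,0.14,-0.25]
  ],
  "turn": [
    [0,0,0],
    [0,0,0.18],
    [0,0,0.36],
    [0,0,0.54],
    [0,0,0.72],
    [0,0,0.9],
    [0,0,1.07],
    [0,0,1.23],
    [0,0,1.23],
    [0,0,1.23]
  ]
}}

```text
time: 14.9
position: [0.5218, -0.1136, 0.1817]
tool_rot: [0.951, -0.07, 0.301, 0.009]
ft_force: [-5.6, 1.1, 1.9]
grip_width: 0.0235
grip_force: 55.0
```

```bash
python3 f.py
```

```text
F tool [-3.6  -0.35 -4.8 ] M [-0.036 -1.318 -0.07 ] [-0.58  0.38  2.17  1.44  0.27 -0.22]
rel head eu n [[-0.6, 2.17, -5.69], [-140.58, 2.37, -5.83]] blade ang 1.6157941956116284
```

>>> {"fn": "play_rows", "kwargs": {
  "gripper": [1,1,1],
  "delta_pos": [
    [0,0.01,0],
    [0,0.01,0],
    [0,0.01,0]
  ],
  "turn": [
    [0,0,0.1],
    [0,0,0.15],
    [0,0,0.15]
  ]
}}

```text
time: 15.28
position: [0.5218, -0.114, 0.1817]
tool_rot: [0.943, -0.141, 0.301, -0.013]
ft_force: [-6.2, 0.7, 3.7]
grip_width: 0.0239
grip_force: 55.0
```

```bash
python3 f.py
```

```text
F tool [-3.01  0.5  -6.61] M [-0.349 -1.29  -0.091] [-0.58  0.38  2.17  1.44  0.27 -0.07]
rel head eu n [[-1.05, 2.15, -5.69], [-141.03, 2.35, -5.83]] blade ang 1.766073005510007
```

>>> {"fn": "play_rows", "kwargs": {
  "gripper": [1,1,1],
  "delta_pos": [
    [0,0,0],
    [0,0,0],
    [0,0,0]
  ],
  "turn": [
    [0,0,0.06],
    [0,0,0.08],
    [0,0,0.08]
  ]
}}

```text
time: 15.65
position: [0.5217, -0.1141, 0.1817]
tool_rot: [0.937, -0.178, 0.3, -0.025]
ft_force: [-6.2, 0.3, 2.3]
grip_width: 0.0238
grip_force: 55.0
```

```bash
python3 f.py
```

```text
F tool [-3.51  1.33 -5.38] M [-0.493 -1.303 -0.273] [-0.58  0.38  2.17  1.44  0.27  0.01]
rel head eu n [[-1.16, 2.09, -5.67], [-141.14, 2.29, -5.81]] blade ang 1.844583988033582
```

>>> {"fn": "play_rows", "kwargs": {
  "gripper": [1,1,1,1,1,1],
  "delta_pos": [
    [0,0,0],
    [0,0,0],
    [0,0,-0.8],
    [0,0,-2.5],
    [0,0,-4],
    [0,0,-4]
  ],
  "turn": [
    [0,0,-0.16],
    [0,0,-0.18],
    [0,0,-0.18],
    [0,0,-0.18],
    [0,0,-0.18],
    [0,0,-0.18]
  ]
}}

```text
time: 16.4
position: [0.5004, -0.112, 0.2157]
tool_rot: [0.948, -0.094, 0.303, 0.002]
ft_force: [-1.0, -0.2, -1.0]
grip_width: 0.0237
grip_force: 55.0
```

```bash
python3 f.py
cat > look.py <<'E'
from kin import *
import sys
tag=sys.argv[1]
c=snap('top','top'+tag); vs=[]
im=cv2.resize(c['color'],None,fx=8,fy=8,interpolation=cv2.INTER_CUBIC)
for s in 'LR':
    x,y=(proj(c,HT[s])[0]*8+4).astype(int); vs.append(im[y-200:y+200,x-200:x+200])
cv2.imwrite(f'pics/look{tag}.png',np.clip(np.hstack(vs)[...,::-1]*1.5,0,255).astype(np.uint8))
E
python3 look.py 4; python3 s3.py L .41 .03 .005
```

```text
F tool [-1.31  0.46  0.22] M [-0.122 -0.61  -0.038] [-0.62  0.27  2.18  1.14  0.32  0.11]
rel head eu n [[-1.21, 4.44, 34.51], [-141.19, 4.64, 34.37]] blade ang 1.6667579677047297
[-0.62  0.28  2.18  1.14  0.32  0.11]
cm [ -1.74 -13.99   0.37] rv [ 0.004 -0.003 -1.257] |t 16.45 F [ 0.6 -0.5 -1.3] w 0.0237
cm [ -1.75 -13.99   2.87] rv [ 0.004 -0.003 -1.257] |t 16.45 F [ 0.6 -0.5 -1.3] w 0.0237
```

View pics/look4.png

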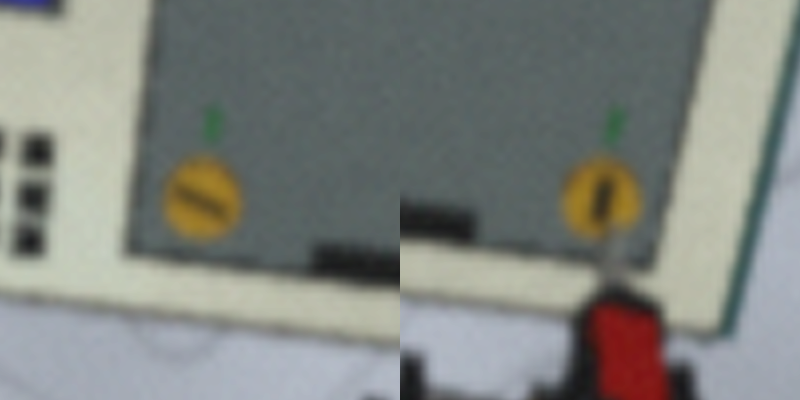

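The crop shows the right slot in line with its green mark (615,125), and the left slot still about 20° off across the slope. Moving to the left screw.

>>> {"fn": "play_rows", "kwargs": {
  "gripper": [1,1,1,1,1,1,1,1,1,1,1],
  "delta_pos": [
    [-1.7,-14.1,0.4],
    [-1.7,-14.1,0.4],
    [-1.7,-14.1,0.4],
    [-1.7,-14.1,0.4],
    [-1.7,-14.1,0.4],
    [-1.7,-14.1,0.4],
    [-1.7,-14.1,0.4],
    [-1.7,-14.1,0.4],
    [-1.7,-14.1,0.4],
    [-1.7,-14.1,0.4],
    [-1.7,-14.1,0.4]
  ],
  "turn": [
    [0,0,-1.257],
    [0,0,-1.257],
    [0,0,-1.257],
    [0,0,-1.257],
    [0,0,-1.257],
    [0,0,-1.257],
    [0,0,-1.257],
    [0,0,-1.257],
    [0,0,-1.257],
    [0,0,-1.257],
    [0,0,-1.257]
  ]
}}

```text
time: 17.82
position: [0.5133, 0.0299, 0.2091]
tool_rot: [0.823, 0.482, 0.243, 0.178]
ft_force: [-0.3, -0.7, -1.8]
grip_width: 0.0235
grip_force: 55.0
```

```bash
python3 f.py;python3 s3.py L .41 .004 -.005
```

```text
F tool [-1.18 -0.85  1.36] M [ 0.474 -0.308 -0.111] [-0.19  0.29  2.18  0.73  0.08 -0.39]
rel head eu n [[141.39, -0.79, 29.92], [1.41, -0.59, 29.78]] blade ang 0.40959838717989155
[-0.19  0.29  2.18  0.73  0.08 -0.39]
cm [-0.1   0.12  2.58] rv [ 0.002 -0.     0.   ] |t 17.82 F [-0.3 -0.7 -1.8] w 0.0235
cm [-0.1   0.12  3.48] rv [ 0.002 -0.     0.   ] |t 17.82 F [-0.3 -0.7 -1.8] w 0.0235
```

>>> {"fn": "play_rows", "kwargs": {
  "gripper": [1,1,1,1,1,1,1],
  "delta_pos": [
    [0.03,0.13,1],
    [0.03,0.13,2.2],
    [0.03,0.13,2.7],
    [0.03,0.13,3.0],
    [0.03,0.13,3.3],
    [0.03,0.13,3.5],
    [0.03,0.13,3.5]
  ],
  "turn": [
    [0,0,0],
    [0,0,0],
    [0,0,0],
    [0,0,0],
    [0,0,0],
    [0,0,0],
    [0,0,0]
  ]
}}

```text
time: 18.7
position: [0.5343, 0.0273, 0.1812]
tool_rot: [0.823, 0.482, 0.243, 0.178]
ft_force: [0.0, -0.4, -1.0]
grip_width: 0.0238
grip_force: 55.0
```

```bash
python3 f.py
```

```text
F tool [-0.56 -0.35  0.9 ] M [ 0.465 -0.279 -0.018] [-0.19  0.38  2.16  1.9   0.05 -1.56]
rel head eu n [[140.83, 0.49, -5.15], [0.85, 0.69, -5.29]] blade ang 0.40965684521635526
```

>>> {"fn": "play_rows", "kwargs": {
  "gripper": [1,1,1,1,1,1,1,1,1,1],
  "delta_pos": [
    [0,0.03,0.05],
    [-0.01,0.05,0.05],
    [-0.02,0.08,0.05],
    [-0.04,0.1,0.05],
    [-0.06,0.12,0.05],
    [-0.08,0.13,0.05],
    [-0.1,0.14,0.05],
    [-0.12,0.15,0.05],
    [-0.12,0.15,0.05],
    [-0.12,0.15,0.05]
  ],
  "turn": [
    [0,0,0.18],
    [0,0,0.36],
    [0,0,0.54],
    [0,0,0.72],
    [0,0,0.9],
    [0,0,1.07],
    [0,0,1.23],
    [0,0,1.36],
    [0,0,1.36],
    [0,0,1.36]
  ]
}}

```text
time: 19.95
position: [0.5349, 0.0254, 0.1814]
tool_rot: [0.943, -0.141, 0.301, -0.014]
ft_force: [-1.2, -0.3, 0.5]
grip_width: 0.0237
grip_force: 55.0
```

```bash
python3 f.py
```

```text
F tool [-0.61  0.54 -1.05] M [-0.429 -0.644 -0.11 ] [-0.19  0.38  2.16  1.85  0.05 -0.16]
rel head eu n [[139.04, 1.22, -5.41], [-0.94, 1.42, -5.55]] blade ang 1.7670271516514944
```

>>> {"fn": "play_rows", "kwargs": {
  "gripper": [1,1,1],
  "delta_pos": [
    [0,0,0],
    [0,0,0],
    [0,0,0]
  ],
  "turn": [
    [0,0,0.06],
    [0,0,0.08],
    [0,0,0.08]
  ]
}}

```text
time: 20.32
position: [0.5348, 0.0254, 0.1813]
tool_rot: [0.937, -0.179, 0.3, -0.026]
ft_force: [-1.5, -1.6, 1.1]
grip_width: 0.0237
grip_force: 55.0
```

```bash
python3 f.py
```

```text
F tool [ 0.07  1.8  -1.67] M [-0.775 -0.589 -0.267] [-0.19  0.38  2.16  1.85  0.05 -0.08]
rel head eu n [[138.98, 1.18, -5.41], [-1.0, 1.38, -5.55]] blade ang 1.8472138971456293
```

Same torque signature, so this screw is at its stop. Unload and withdraw.

>>> {"fn": "play_rows", "kwargs": {
  "gripper": [1,1,1,1,1,1,1],
  "delta_pos": [
    [0,0,0],
    [0,0,0],
    [0,0,-0.8],
    [0,0,-2.5],
    [0,0,-5],
    [0,0,-9],
    [0,0,-9]
  ],
  "turn": [
    [0,0,-0.16],
    [0,0,-0.18],
    [0,0,-0.18],
    [0,0,-0.18],
    [0,0,-0.18],
    [0,0,-0.18],
    [0,0,-0.18]
  ]
}}

```text
time: 21.2
position: [0.4955, 0.0371, 0.2437]
tool_rot: [0.948, -0.091, 0.304, -0.011]
ft_force: [0.1, -0.3, -1.1]
grip_width: 0.0236
grip_force: 55.0
```

```bash
python3 f.py; python3 look.py 5
python3 - <<'E'
from kin import *
c,s=np.cos,np.sin
R=toolR([0,0,-1],[-c(1.056),-s(1.056),0])
for z in (.30,): delta([.458,-.352,z],R)
E
```

```text
F tool [-0.51  0.35  1.  ] M [-0.153 -0.529  0.031] [-0.2   0.19  2.18  0.47  0.18  1.12]
rel head eu n [[149.01, 4.39, 68.81], [9.02, 4.59, 68.67]] blade ang 1.6690587102624703
cm [ 7.16 38.47 -5.17] rv [-0.178 -0.596  0.314] |t 21.25 F [-1.4  1.5 -0.2] w 0.0236
```

View pics/look5.png

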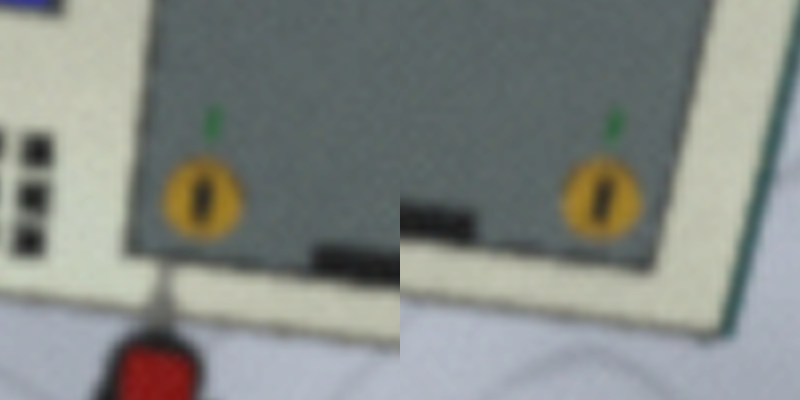

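Both slots now line up with the green marks: left at (203,200) with its mark at (212,125), right at (602,200) with its mark at (615,125). Next I'll return the driver.

>>> {"fn": "play_rows", "kwargs": {
  "gripper": [1,1,1,1,1,1,1,1,1,1,1],
  "delta_pos": [
    [0,0,-4],
    [7.2,38.5,-5.2],
    [7.2,38.5,-5.2],
    [7.2,38.5,-5.2],
    [7.2,38.5,-5.2],
    [7.2,38.5,-5.2],
    [7.2,38.5,-5.2],
    [7.2,38.5,-5.2],
    [7.2,38.5,-5.2],
    [7.2,38.5,-5.2],
    [7.2,38.5,-5.2]
  ],
  "turn": [
    [0,0,0],
    [-0.178,-0.596,0.314],
    [-0.178,-0.596,0.314],
    [-0.178,-0.596,0.314],
    [-0.178,-0.596,0.314],
    [-0.178,-0.596,0.314],
    [-0.178,-0.596,0.314],
    [-0.178,-0.596,0.314],
    [-0.178,-0.596,0.314],
    [-0.178,-0.596,0.314],
    [-0.178,-0.596,0.314]
  ]
}}

```text
time: 22.62
position: [0.4604, -0.3506, 0.2989]
tool_rot: [0.967, -0.253, 0.0, -0.001]
ft_force: [0.7, -1.2, -0.7]
grip_width: 0.0236
grip_force: 55.0
```

```bash
cat > s4.py <<'E'
from kin import *
c,s=np.cos,np.sin; print(robot.get_obs()['q'].round(2),robot.get_obs()['position'])
R=toolR([0,0,-1],[-c(1.056),-s(1.056),0])
for z in (.175,.12,.1): delta([.4583,-.3525,z],R)
E
python3 s4.py
```

```text
[-0.84  0.39  1.46  0.    1.3   1.24] [ 0.46043886 -0.35060121  0.29891806]
cm [-0.1   0.29 12.39] rv [-0.002 -0.     0.003] |t 22.62 F [ 0.7 -1.2 -0.7] w 0.0236
cm [-0.1   0.3  17.89] rv [-0.002 -0.     0.003] |t 22.62 F [ 0.7 -1.2 -0.7] w 0.0236
cm [-0.1   0.3  19.89] rv [-0.002 -0.     0.003] |t 22.62 F [ 0.7 -1.2 -0.7] w 0.0236
```

>>> {"fn": "play_rows", "kwargs": {
  "gripper": [1,1,1,1,1],
  "delta_pos": [
    [-0.1,0.3,5],
    [-0.1,0.3,10],
    [-0.1,0.3,12],
    [-0.1,0.3,12],
    [-0.1,0.3,12]
  ],
  "turn": [
    [0,0,0],
    [0,0,0],
    [0,0,0],
    [0,0,0],
    [0,0,0]
  ]
}}

```text
time: 23.25
position: [0.4589, -0.355, 0.1803]
tool_rot: [0.967, -0.254, 0.002, 0.001]
ft_force: [0.4, 0.1, -0.3]
grip_width: 0.0237
grip_force: 55.0
```

```bash
python3 s4.py
```

```text
[-0.85  0.52  1.59  0.    1.03  1.23] [ 0.45890198 -0.35501993  0.18026724]
cm [-0.18 -0.19  0.53] rv [ 0.    -0.003  0.002] |t 23.25 F [ 0.4  0.1 -0.3] w 0.0237
cm [-0.2  -0.19  6.03] rv [ 0.    -0.003  0.002] |t 23.25 F [ 0.4  0.1 -0.3] w 0.0237
cm [-0.2  -0.19  8.03] rv [ 0.    -0.003  0.002] |t 23.25 F [ 0.4  0.1 -0.3] w 0.0237
```

>>> {"fn": "play_rows", "kwargs": {
  "gripper": [1,1,1,1,1,1,1],
  "delta_pos": [
    [-0.19,-0.19,0],
    [-0.19,-0.19,2.5],
    [-0.19,-0.19,5],
    [-0.19,-0.19,7],
    [-0.19,-0.19,7.8],
    [-0.19,-0.19,8],
    [-0.19,-0.19,8]
  ],
  "turn": [
    [0,0,0],
    [0,0,0],
    [0,0,0],
    [0,0,0],
    [0,0,0],
    [0,0,0],
    [0,0,0]
  ]
}}

```text
time: 24.12
position: [0.4579, -0.353, 0.1]
tool_rot: [0.967, -0.254, 0.002, 0.001]
ft_force: [0.1, -0.9, -1.2]
grip_width: 0.0237
grip_force: 55.0
```

```bash
python3 s4.py
```

```text
[-0.85  0.63  1.66  0.    0.85  1.23] [ 0.45788763 -0.35300971  0.10000238]
cm [ 0.04 -0.06 -7.5 ] rv [ 0.    -0.003  0.001] |t 24.12 F [ 0.1 -0.9 -1.2] w 0.0237
cm [ 0.02 -0.06 -2.  ] rv [ 0.    -0.003  0.001] |t 24.12 F [ 0.1 -0.9 -1.2] w 0.0237
cm [ 0.01 -0.06  0.  ] rv [ 0.    -0.003  0.001] |t 24.12 F [ 0.1 -0.9 -1.2] w 0.0237
```

>>> {"fn": "play_rows", "kwargs": {
  "gripper": [1,1,1],
  "delta_pos": [
    [0,0,0.15],
    [0,0,0.25],
    [0,0,0.25]
  ],
  "turn": [
    [0,0,0],
    [0,0,0],
    [0,0,0]
  ]
}}

```text
time: 24.5
position: [0.458, -0.3531, 0.0998]
tool_rot: [0.967, -0.254, 0.002, 0.001]
ft_force: [-2.1, 3.2, 15.7]
grip_width: 0.0236
grip_force: 55.0
```

>>> {"fn": "play_rows", "kwargs": {
  "gripper": [1,1,-0.15,-0.15,-0.15,-0.15],
  "delta_pos": [
    [0,0,-0.2],
    [0,0,-0.22],
    [0,0,-0.22],
    [0,0,-0.22],
    [0,0,-0.22],
    [0,0,-0.22]
  ],
  "turn": [
    [0,0,0],
    [0,0,0],
    [0,0,0],
    [0,0,0],
    [0,0,0],
    [0,0,0]
  ]
}}

```text
time: 25.25
position: [0.4572, -0.3524, 0.0984]
tool_rot: [0.967, -0.254, 0.0, -0.0]
ft_force: [0.7, 0.8, 0.1]
grip_width: 0.0485
grip_force: 0.0
```

>>> {"fn": "play_rows", "kwargs": {
  "gripper": [-0.15,-0.15,-0.15,-0.15,-0.15,-0.15,-0.15,-0.15,-0.15],
  "delta_pos": [
    [0,0,-2],
    [0,0,-5],
    [0,0,-9],
    [0,0,-14],
    [0,0,-20],
    [-15,5,-22],
    [-18,12,-22],
    [-18,12,-22],
    [-18,12,-22]
  ],
  "turn": [
    [0,0,0],
    [0,0,0],
    [0,0,0],
    [0,0,0],
    [0,0,0],
    [0,0,0],
    [0,0,0],
    [0,0,0],
    [0,0,0]
  ]
}}

```text
time: 26.38
position: [0.2389, -0.3683, 0.3187]
tool_rot: [0.967, -0.255, 0.0, 0.0]
ft_force: [1.2, -0.2, 0.5]
grip_width: 0.05
grip_force: 0.0
```

Run:
```python
from h import *
a=snap('scene','scene6');b=snap('top','top6')
for n in('scene','top'):
    p=load(n+'0')['color'].astype(int);q=load(n+'6')['color'].astype(int); d=(np.abs(p-q).max(2)>30).astype(np.uint8); N,L,S,C=cv2.connectedComponentsWithStats(cv2.dilate(d,np.ones((3,3))))
    print(n,[S[j].tolist() for j in range(1,N) if S[j,4]>20])
v=[cv2.resize(c['color'],(400,300)) for c in(a,b)]
z=[cv2.resize(a['color'][215:320,110:215],(400,300),interpolation=cv2.INTER_CUBIC),cv2.resize(b['color'][185:275,310:400],(400,300),interpolation=cv2.INTER_CUBIC)]
cv2.imwrite('pics/fin.png',np.clip(np.vstack([np.hstack(v),np.hstack(z)])[...,::-1]*1.4,0,255).astype(np.uint8))
```

```text
scene [[0, 0, 26, 32, 499], [87, 0, 133, 105, 7771], [284, 0, 24, 29, 393], [137, 43, 14, 14, 123], [0, 69, 4, 9, 33], [0, 76, 73, 91, 4128], [222, 179, 91, 68, 2034], [156, 218, 23, 39, 546], [134, 248, 15, 25, 135], [124, 251, 13, 26, 102], [177, 256, 42, 40, 644]]
top [[239, 172, 69, 25, 736], [326, 174, 12, 30, 329], [327, 218, 20, 13, 225], [379, 287, 129, 97, 7626], [0, 288, 61, 59, 2159], [199, 292, 111, 92, 4697], [0, 347, 26, 37, 665], [500, 370, 6, 8, 26]]
```

View pics/fin.png

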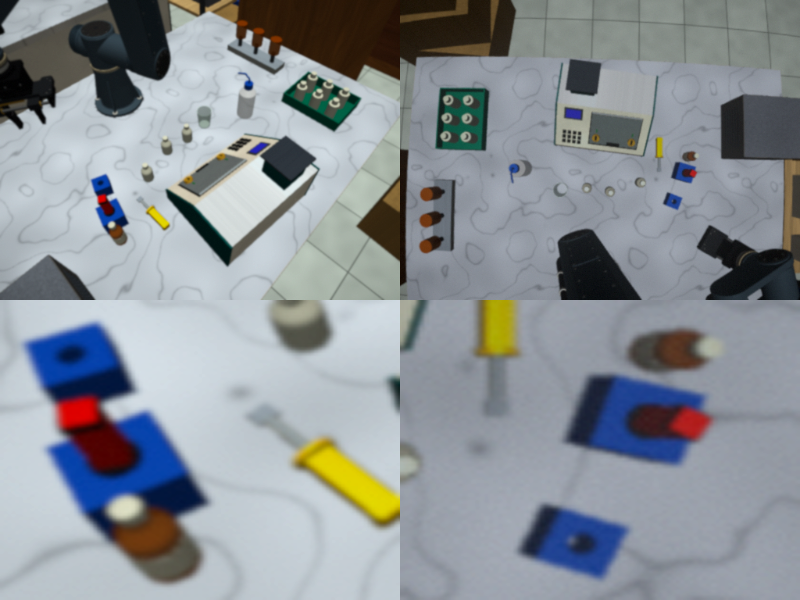

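The final view shows the red driver upright in the larger stand at (110,440)/(680,425), and the cover shut with both slots along the slope. Image differencing shows no change at the bottles, wash bottle or beaker. The yellow look-alike was standing on its blade at the start and now lies at (350,480). It was already lying in the frame taken before I grasped anything, and no contact force was read. Handing in.

```bash
python3 -c "
from rig import robot
print(robot.hand_in())"
```

```text
the job is handed in; nothing more can be done
None
```

The cover is shut, both screws are turned to their stops in line with the green marks, and the driver is back upright in the larger stand. The bottles, wash bottle and beaker are where they were. The yellow look-alike, upright at the start, was already lying down in the picture taken just before I grasped the driver; I read no contact force but didn't establish the cause.

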